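# Unpile the nest blocks at the press changeover

### The job

Set up the press fixture for the next job: take the pile of blue nest blocks apart and set each block, right side up, centred on the base plate with the same colour strips, with its long side lined up along the plate. Leave the finished grey cover where it lies.

Things in the scene. Friction and masses are not known exactly. Their poses are not given: they have to be found in the camera images.
- block_yellow: loose solid blue plastic nest block with yellow marking strips across both ends of its top, 132 long (its x) by 60 wide (its y) by 30 high mm; at the start it is the bottom of the pile, standing on the table. Origin: centre of its underside; z up. Grasp it across its width, from above.
- block_green: loose solid blue plastic nest block with green marking strips across both ends of its top, 106 long (its x) by 52 wide (its y) by 30 high mm; at the start it is the second from the bottom, on the yellow block. Origin: centre of its underside; z up. Grasp it across its width, from above.
- block_orange: loose solid blue plastic nest block with orange marking strips across both ends of its top, 80 long (its x) by 44 wide (its y) by 30 high mm; at the start it is the third, on the green block. Origin: centre of its underside; z up. Grasp it across its width, from above.
- block_white: loose solid blue plastic nest block with white marking strips across both ends of its top, 54 long (its x) by 36 wide (its y) by 30 high mm; at the start it is the top of the pile, on the orange block. Origin: centre of its underside; z up. Grasp it across its width, from above.
- plate_yellow: fixed flat dark steel base plate lying on the table, 164 long (its x) by 76 wide (its y) by 6 thick mm, with yellow strips across both ends and a thin grey outline of a 132 by 60 mm block in its middle. Origin: centre of its underside; top face at z = 6 mm.
- plate_green: fixed flat dark steel base plate lying on the table, 138 long (its x) by 68 wide (its y) by 6 thick mm, with green strips across both ends and a thin grey outline of a 106 by 52 mm block in its middle. Origin: centre of its underside; top face at z = 6 mm.
- plate_orange: fixed flat dark steel base plate lying on the table, 112 long (its x) by 60 wide (its y) by 6 thick mm, with orange strips across both ends and a thin grey outline of a 80 by 44 mm block in its middle. Origin: centre of its underside; top face at z = 6 mm.
- plate_white: fixed flat dark steel base plate lying on the table, 86 long (its x) by 52 wide (its y) by 6 thick mm, with white strips across both ends and a thin grey outline of a 54 by 36 mm block in its middle. Origin: centre of its underside; top face at z = 6 mm.
- cover: bystander: a finished grey plastic cover, 80 x 56 x 30 mm, loose on the table among the plates. Origin: centre of its underside.

How it is judged:
At the end, for the whole second after the job is handed in: Every block lies flat (within 4 degrees), right side up, on the plate of its own colour, its centre within 12 mm of the plate's centre and its long axis within 11 degrees of the plate's (either way round), released and at rest; the grey cover is within 30 mm of its start (horizontal distance between block_yellow and plate_yellow below 0.012 m and z of block_yellow in the frame of plate_yellow between 0.003 and 0.01 m and angle between the x axis of block_yellow and the x axis of plate_yellow, either way round below 0.2 rad and angle between each of block_yellow, block_green, block_orange, block_white's own z axis and vertical below 0.08 rad and linear speed of each of block_yellow, block_green, block_orange, block_white below 0.02 m/s and angular speed of each of block_yellow, block_green, block_orange, block_white below 0.15 rad/s and horizontal distance between block_green and plate_green below 0.012 m and z of block_green in the frame of plate_green between 0.003 and 0.01 m and angle between the x axis of block_green and the x axis of plate_green, either way round below 0.2 rad and horizontal distance between block_orange and plate_orange below 0.012 m and z of block_orange in the frame of plate_orange between 0.003 and 0.01 m and angle between the x axis of block_orange and the x axis of plate_orange, either way round below 0.2 rad and horizontal distance between block_white and plate_white below 0.012 m and z of block_white in the frame of plate_white between 0.003 and 0.01 m and angle between the x axis of block_white and the x axis of plate_white, either way round below 0.2 rad and distance of cover from where it was at the start of the episode below 0.03 m); the robot touches nothing.
It fails at once if the finished grey cover is shifted by more than 30 mm (distance of cover from where it was at the start of the episode above 0.03 m).
It also fails if it takes over 120 s, if anything falls off the work surface, if the arm or the gripper's body presses on something with over 40 N, if the wrist force passes 120 N, or if a joint passes its speed limit or range.

### The arm

A 7-joint arm with a two-finger parallel gripper is mounted at the origin on the work surface. World frame = base frame: x ahead of the robot, y to its left, z up, the work surface at z = 0. Lengths are in m, angles in rad, forces in N, time in s.
With the tool pointing down it reaches from about 0.4 to 0.85 m from the base axis. Payload 4.5 kg.
Tool frame: the origin (TCP) lies where the fingers leave the gripper's body, on its centre line; the fingertips stand 64 mm ahead of it and the grasp point (between the pads) lies 45 mm ahead of it; z points along the fingers, y is the line along which they close (so a half turn about z gives the same grasp; the last joint's range is limited). The gripper opens to 88 mm and grips with 3 to 60 N. Pads are 18 mm wide; open, the fingers measure 123 mm over their backs; the gripper's body (75 mm by 187 mm) begins 45 mm behind the grasp point.
Start: joints at [-1.155, 0.689, -0.195, 1.565, 0.157, 0.902, -0.215], TCP at [0.233, 0.58, 0.303] pointing down, gripper open.
Joint ranges: [-3.01, 3.01], [-0.46, 2.08], [-1.47, 1.51], [0.13, 2.56], [-1, 4.14], [0.04, 2.09], [-2.66, 2.66]. Speed limits (rad/s): [2.57, 2.57, 3.14, 3.14, 3.14, 3.14, 3.14].

### API

Orientations are given as a unit quaternion [x, y, z, w].
In Python, from plant import r gives the robot as it stands.
- The arm moves only by the tool play_rows, never from a script. Its arguments are lists of equal length, an entry for each row: "translation": the shift along the tool's x, y, z in m, a list of three; "delta_rot": the turn, a rotation vector about the tool's x, y, z in degrees, a list of three; "grip": the opening, from -1 (shut) to 1 (fully open). In form: {"translation": [[x, y, z], ...], "delta_rot": [[rx, ry, rz], ...], "grip": [grip, ...]}. A call has 1 to 20 rows; each row shifts and turns the commanded pose from where the row before left it, along the tool's axes as they then stand; what a row does not reach is not made up. A row lasts 1/8 s, in which the tool goes at most 62.5 mm and 10.7 degrees, less where a joint would pass 70% of its speed; a pose out of reach is approached as far as the arm can. A call with a gripper value outside its range is refused whole. The fingers move at their own pace and stop on an object; "squeeze" is the grip in N (left out, the last holds). Time passes only in rows, so rows that do not move let the fingers close. It gives the time, the measured TCP pose, the force, the opening and the grip force at its end, in the units of the state.
- r.get_state(): the state, without advancing time (a new reading comes with each control period).
- r.snapshot(name): name is "scene" or "top" or "wrist"; returns the picture (480x640x3 uint8, blue, green, red); there is no depth.
- r.get_calibration(name): a dict with "intrinsics" (3x3 intrinsics, pixels), "eye" and "rotation" of the camera in the world. Camera axes: x right, y up, looking along -z (the intrinsics and any distortion apply to the point x, -y, -z); pixel columns grow to the right and rows downward; lengths in m; the calibration is good to about 2 mm. A picture is of the moment at which its call begins: read the wrist's pose just before it. get_calibration takes no time and is no camera call; for the wrist camera it gives the pose at the moment of the call.
- r.finish_job(): hands the job in; it is judged then, once.
Trained networks look in the newest picture that a camera, given by its name, has taken for a name from the list of things; names that differ only in an ending like _2 or _b are one class to them, and where a whole thing is asked for, a point or a joint stands for the part that bears it (a point fixed in the world has none). Each returns a list of dicts, best first, with "confidence" (0 to 1); they miss things now and then, are a little off and sometimes report something else, mostly with a low value. They report only what shows in the picture. A call takes as long as a camera call.
- r.look_for(camera, target): "point" ([x, y, z] in m, in world coordinates, good to about 4 mm: the middle of the surface that is visible of it).
- r.silhouettes(camera, target): "pixels" (480x640 bool, what is visible of it).
The state is a dict: "clock": time; "q": joint angles; "qd": joint speeds; "joint_torque": joint torques, N m; "tool_pos": TCP position; "eef_rot": TCP orientation; "contact_force": force on the tool from outside, world axes, zero at the start; "moment": the same for the moment, N m; "opening": opening from 0.0 (shut) to 1.0 (fully open); "finger_force": force on a finger pad.
Only numpy, scipy, OpenCV 4.12 (cv2) and the standard library are available. Lean on these libraries where they do the work, as an engineer would, in place of code of your own. Each camera call takes 0.05 s, during which the arm holds its last target. There are 200 camera calls.

## Working session

There is one attempt and no reset: what is moved stays moved. The work goes in short steps, Python scripts to look and compute and a tool call to move; the robot and the scene stay as the last step left them, time stands still between calls to the robot, and variables do not carry over. Pictures are saved under pics/ and viewed, at most 14 in all, crops included, and the job is handed in when it is done.

Besides the shell and the picture viewer there is one more tool, called after "Emit:" as name(argument=value, ...), one argument or row to a line, values as JSON. play_rows: Moves the arm, as the interface text tells. Its arguments: {"type":"object","properties":{"translation":{"type":"array","items":{"type":"array","items":{"type":"number"}}},"delta_rot":{"type":"array","items":{"type":"array","items":{"type":"number"}}},"grip":{"type":"array","items":{"type":"number"}},"squeeze":{"type":"number"}},"required":["translation","delta_rot","grip"]}

```bash
mkdir -p pics; ls
python3 - <<'E'
from plant import r
import cv2
for c in ["top","scene"]:
    cv2.imwrite(f"pics/{c}0.png",r.snapshot(c))
    k=r.get_calibration(c);print(c,k)
s=r.get_state();print(s)
for n in ["yellow","green","orange","white"]:
    for p in ["plate_","block_"]:
        print(p+n,[(d["confidence"],d["point"]) for d in r.look_for("top",p+n)][:2])
print([(d["confidence"],d["point"]) for d in r.look_for("top","cover")][:2])
E
```

```text
pics
top {'intrinsics': array([[496.13109828,   0.        , 325.31006191],
       [  0.        , 496.13109828, 237.43050505],
       [  0.        ,   0.        ,   1.        ]]), 'eye': array([0.40624096, 0.00559412, 0.97248985]), 'rotation': array([ 0.0330832 , -0.03606177, -0.69630888,  0.71607192])}
scene {'intrinsics': array([[548.11006794,   0.        , 312.45588692],
       [  0.        , 548.11006794, 238.28234973],
       [  0.        ,   0.        ,   1.        ]]), 'eye': array([ 1.11937552, -0.26482463,  1.08415313]), 'rotation': array([0.24992149, 0.16358901, 0.51160278, 0.80563049])}
{'clock': 0.1, 'q': array([-1.15519849,  0.68989493, -0.19453699,  1.56621091,  0.15726858,
        0.9024904 , -0.21509515]), 'qd': array([-1.94635127e-03, -1.96694651e-03, -2.80567209e-05, -1.98336668e-03,
       -7.86982029e-04, -7.46404233e-04,  3.14614793e-04]), 'joint_torque': array([-1.55976708e-03, -5.28501248e+01, -1.27112981e+00, -1.53838652e+01,
       -5.25578123e-02,  1.99520051e-03,  4.57598503e-05]), 'tool_pos': array([0.23271961, 0.57957334, 0.30200156]), 'eef_rot': array([ 1.89706577e-01,  9.81840497e-01, -7.99972284e-04, -1.13319338e-04]), 'contact_force': array([ 0.36612482,  0.37362875, -0.13796106]), 'moment': array([-0.00307141, -0.02595677, -0.02743195]), 'finger_force': 0.0, 'opening': 0.9995933856212462}
plate_yellow [(0.94, [0.4225, 0.3847, 0.0075])]
block_yellow []
plate_green [(0.64, [0.5864, -0.1904, 0.0081])]
block_green [(0.76, [0.4949, -0.3411, 0.061])]
plate_orange [(0.86, [0.4934, 0.0005, 0.0045])]
block_orange [(0.79, [0.4884, -0.3473, 0.0916]), (0.5, [0.6174, 0.2014, 0.0078])]
plate_white [(0.72, [0.6189, 0.2034, 0.0054])]
block_white [(0.74, [0.4901, -0.3602, 0.1214])]
[(0.94, [0.369, 0.174, 0.0165]), (0.67, [0.6186, 0.2024, 0.0049])]
```

View pics/top0.png

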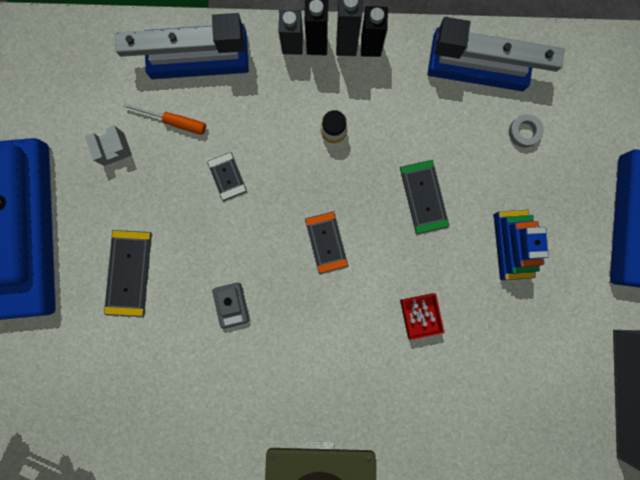

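View pics/scene0.png

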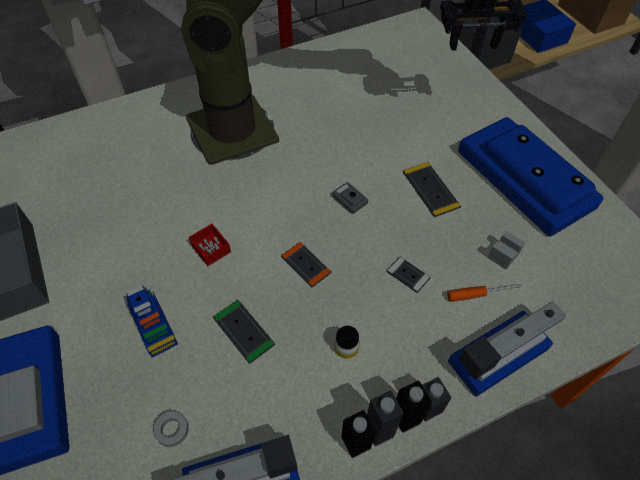

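The top view shows the plates: yellow at (128,273), white at (227,176), orange at (326,242) and green at (424,196). The cover is at (230,305) and the pile at (522,243). Next I'll measure the plates and plan a view from above the pile.

```bash
cat > h.py <<'E'
from plant import r
import numpy as np, cv2
from scipy.spatial.transform import Rotation as R
def ray(cam,px,z,k=None):
    k=k or r.get_calibration(cam);K=k["intrinsics"]
    px=np.atleast_2d(px).astype(float)
    d=np.c_[(px[:,0]-K[0,2])/K[0,0],-(px[:,1]-K[1,2])/K[1,1],-np.ones(len(px))]
    Rm=np.array(k["rotation"]); Rm=Rm if Rm.shape==(3,3) else R.from_quat(Rm).as_matrix()
    d=d@Rm.T; e=np.array(k["eye"])
    return e+d*((z-e[2])/d[:,2])[:,None]
def proj(cam,p,k=None):
    k=k or r.get_calibration(cam);K=k["intrinsics"]
    c=(np.atleast_2d(p)-k["eye"])@R.from_quat(k["rotation"]).as_matrix()
    return np.c_[K[0,0]*c[:,0]/-c[:,2]+K[0,2],K[1,1]*-c[:,1]/-c[:,2]+K[1,2]]
def rect(cam,mask,z,k=None):
    "centre, long side, short side, yaw (deg, of long axis) of mask on plane z"
    n,l,st,_=cv2.connectedComponentsWithStats(mask.astype(np.uint8))
    m=l==1+np.argmax(st[1:,4])
    c=max(cv2.findContours(m.astype(np.uint8),cv2.RETR_EXTERNAL,cv2.CHAIN_APPROX_NONE)[0],key=len)[:,0]
    w=ray(cam,c,z,k)[:,:2]
    b=cv2.boxPoints(cv2.minAreaRect((w*1000).astype(np.float32)))
    e1,e2=b[1]-b[0],b[2]-b[1]
    if np.linalg.norm(e1)<np.linalg.norm(e2): e1,e2=e2,e1
    a=np.degrees(np.arctan2(e1[1],e1[0]))
    return b.mean(0).round(1),np.linalg.norm(e1).round(1),np.linalg.norm(e2).round(1),round((a+90)%180-90,1)
def go(x,y,z,yaw):
    "tool-frame delta from present pose to TCP x,y,z (m), tool x axis along yaw (deg, mod 180), tool down"
    s=r.get_state();q=R.from_quat(s["eef_rot"]);M=q.as_matrix()
    best=None
    for a in (yaw,yaw+180):
        c,n=np.cos(np.radians(a)),np.sin(np.radians(a))
        T=np.array([[c,n,0],[n,-c,0],[0,0,-1]]).T
        rv=(q.inv()*R.from_matrix(T)).as_rotvec(degrees=True)
        if best is None or np.linalg.norm(rv)<np.linalg.norm(best): best=rv
    cy=np.degrees(np.arctan2(M[1,0],M[0,0]))
    print("t",round(s["clock"],2),"at",s["tool_pos"].round(4),"yaw",round(cy,1),"q7",round(s["q"][6],2),"open",round(s["opening"]*88,1),"F",s["contact_force"].round(1),
      "\n tool delta mm",(M.T@(np.array([x,y,z])-s["tool_pos"])*1000).round(1),"rot",best.round(2))
E
python3 - <<'E'
from h import *
for n in ["yellow","green","orange","white"]:
    d=r.silhouettes("top","plate_"+n)
    for e in d[:2]: print(n,e["confidence"],rect("top",e["pixels"],.006))
go(.42,-.34,.35,0)
print(r.get_calibration("wrist"))
E
```

```text
yellow 0.59 (array([421.6, 383.8], dtype=float32), np.float32(164.6), np.float32(78.8), np.float32(-1.3))
green 0.76 (array([ 588.5, -190.9], dtype=float32), np.float32(139.6), np.float32(72.3), np.float32(14.6))
orange 0.65 (array([492.4,   1.3], dtype=float32), np.float32(113.5), np.float32(61.6), np.float32(16.3))
orange 0.2 (array([ 499.5, -390.7], dtype=float32), np.float32(88.6), np.float32(58.0), np.float32(6.6))
white 0.95 (array([617.7, 200.9], dtype=float32), np.float32(87.6), np.float32(54.6), np.float32(23.8))
t 0.75 at [0.2328 0.58   0.3027] yaw 158.1 q7 -0.22 open 87.9 F [-0.6 -0.5 -0.6] 
 tool delta mm [-516.4 -784.1  -47.3] rot [  0.    -0.   -21.87]
{'intrinsics': array([[431.45607502,   0.        , 324.5099169 ],
       [  0.        , 431.45607502, 241.8466958 ],
       [  0.        ,   0.        ,   1.        ]]), 'eye': array([0.16797868, 0.60602405, 0.38446027]), 'rotation': array([-0.11349896, -0.07705923,  0.55502533,  0.82044302])}
```

Emit:
play_rows(
  translation=[
    [-0.0427,-0.0346,-0.005],
    [-0.0427,-0.0346,-0.005],
    [-0.0427,-0.0346,-0.005],
    [-0.0427,-0.0346,-0.005],
    [-0.0427,-0.0346,-0.005],
    [-0.0427,-0.0346,-0.005],
    [-0.0427,-0.0346,-0.005],
    [-0.0427,-0.0346,-0.005],
    [-0.0427,-0.0346,-0.005],
    [-0.0427,-0.0346,-0.005],
    [-0.0164,-0.054,0],
    [-0.0164,-0.054,0],
    [-0.0164,-0.054,0],
    [-0.0164,-0.054,0],
    [-0.0164,-0.054,0],
    [-0.0164,-0.054,0],
    [-0.0164,-0.054,0],
    [-0.0164,-0.054,0],
    [0,0,0],
    [0,0,0],
  ],
  delta_rot=[
    [0,0,0],
    [0,0,0],
    [0,0,0],
    [0,0,0],
    [0,0,0],
    [0,0,0],
    [0,0,0],
    [0,0,0],
    [0,0,0],
    [0,0,0],
    [0,0,0],
    [0,0,0],
    [0,0,0],
    [0,0,0],
    [0,0,0],
    [0,0,0],
    [0,0,0],
    [0,0,0],
    [0,0,0],
    [0,0,0],
  ],
  grip=[1,1,1,1,1,1,1,1,1,1,1,1,1,1,1,1,1,1,1,1],
  squeeze=25,
)

```text
clock: 3.25
tool_pos: [0.4611, -0.3493, 0.3525]
eef_rot: [0.19, 0.982, 0.001, -0.0]
contact_force: [-0.2, 0.1, 1.2]
opening: 1.001
finger_force: 0.0
```

Run:
```python
from h import *
cv2.imwrite("pics/w1.png",r.snapshot("wrist"))
k=r.get_calibration("wrist")
for n,z in [("yellow",.03),("green",.06),("orange",.09),("white",.12)]:
    for e in r.silhouettes("wrist","block_"+n)[:2]: print(n,e["confidence"],rect("wrist",e["pixels"],z,k))
    print([(d["confidence"],d["point"]) for d in r.look_for("wrist","block_"+n)][:2])
go(.49,-.355,.35,5)
```

```text
yellow 0.91 (array([ 495.9, -360.7], dtype=float32), np.float32(133.7), np.float32(61.3), np.float32(7.1))
[(0.58, [0.4402, -0.3507, 0.0275])]
green 0.86 (array([ 494.2, -360.9], dtype=float32), np.float32(109.6), np.float32(54.2), np.float32(7.1))
green 0.38 (array([451.5, -76. ], dtype=float32), np.float32(28.0), np.float32(11.9), np.float32(-10.5))
[(0.65, [0.4506, -0.35, 0.0595]), (0.31, [0.4385, -0.3523, 0.028])]
orange 0.98 (array([ 491.5, -361. ], dtype=float32), np.float32(84.1), np.float32(46.1), np.float32(7.5))
[(0.72, [0.4658, -0.3497, 0.0894])]
white 0.88 (array([ 490.5, -361.6], dtype=float32), np.float32(58.1), np.float32(37.7), np.float32(4.0))
[(0.69, [0.4929, -0.3634, 0.1205])]
t 3.7 at [ 0.4612 -0.3495  0.3528] yaw 158.2 q7 1.61 open 88.4 F [ 0.4 -0.1  1. ] 
 tool delta mm [-28.8   5.6   2.8] rot [ 0.000e+00  1.000e-02 -2.683e+01]
```

View pics/w1.png

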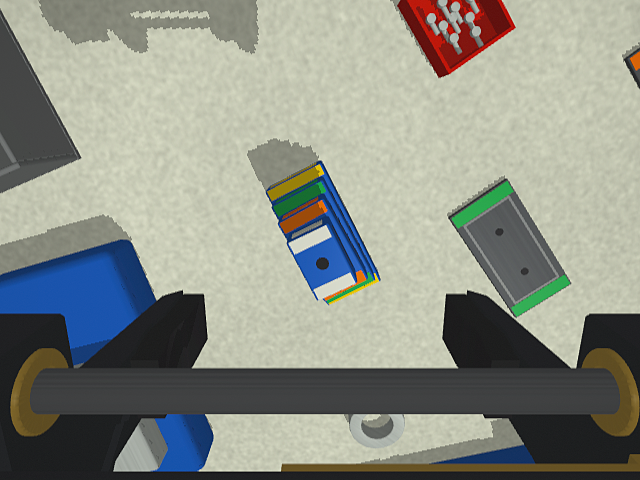

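The wrist view shows an upright pile: the white top is at (322,262) and each lower block sits concentric under it at about 7°. The green plate is at (510,247). Now I'll go down on the white block.

Run:
```python
from h import *
go(.492,-.361,.22,6.5)
```

```text
t 3.7 at [ 0.4612 -0.3495  0.3528] yaw 158.2 q7 1.61 open 88.4 F [ 0.4 -0.1  1. ] 
 tool delta mm [-32.8   0.8 132.8] rot [ 0.000e+00  1.000e-02 -2.833e+01]
```

Emit:
play_rows(
  translation=[
    [-0.0109,0.0003,0.0443],
    [-0.0109,0.0003,0.0443],
    [-0.0109,0.0003,0.0443],
    [0,0,0],
    [0,0,0],
    [0,0,0],
    [0,0,0],
    [0,0,0],
  ],
  delta_rot=[
    [0,0,0],
    [0,0,0],
    [0,0,0],
    [0,0,-9.44],
    [0,0,-9.44],
    [0,0,-9.44],
    [0,0,0],
    [0,0,0],
  ],
  grip=[1,1,1,1,1,1,1,1],
)

```text
clock: 4.7
tool_pos: [0.4917, -0.3613, 0.2198]
eef_rot: [-0.055, 0.998, 0.0, 0.0]
contact_force: [1.2, 1.0, 0.3]
opening: 1.001
finger_force: 0.0
```

Run:
```python
from h import *
cv2.imwrite("pics/w2.png",r.snapshot("wrist"))
k=r.get_calibration("wrist")
for n,z in [("yellow",.03),("green",.06),("orange",.09),("white",.12)]:
    for e in r.silhouettes("wrist","block_"+n)[:1]: print(n,e["confidence"],rect("wrist",e["pixels"],z,k))
go(.492,-.361,.16,6.5)
```

```text
yellow 0.76 (array([ 439.3, -369.2], dtype=float32), np.float32(59.3), np.float32(17.8), np.float32(-86.1))
green 0.74 (array([ 450. , -368.4], dtype=float32), np.float32(51.4), np.float32(17.1), np.float32(-83.6))
orange 0.83 (array([ 491.8, -363.1], dtype=float32), np.float32(83.8), np.float32(44.7), np.float32(8.1))
t 4.95 at [ 0.4917 -0.3612  0.2198] yaw -173.6 q7 1.92 open 87.8 F [0.3 0.2 0.3] 
 tool delta mm [-0.3  0.2 59.8] rot [-0.01 -0.   -0.09]
```

View pics/w2.png

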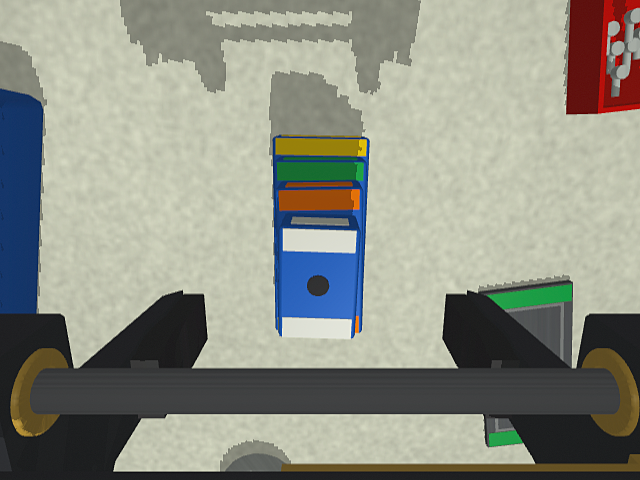

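The white top has its corners at (282,229) and (354,338), about 3 mm to one side of the tool centre.

Run:
```python
from h import *
c=ray("wrist",[[282,229],[356,229],[354,338],[281,338]],.12);print(c.round(4),c.mean(0))
p=c.mean(0);go(p[0],p[1],.16,7)
```

```text
[[ 0.4696 -0.3822  0.12  ]
 [ 0.466  -0.3503  0.12  ]
 [ 0.5181 -0.3443  0.12  ]
 [ 0.5219 -0.3782  0.12  ]] [ 0.49387542 -0.3637451   0.12      ]
t 4.95 at [ 0.4917 -0.3612  0.2198] yaw -173.6 q7 1.92 open 87.8 F [0.3 0.2 0.3] 
 tool delta mm [-1.8 -2.8 59.8] rot [-0.01 -0.   -0.59]
```

Emit:
play_rows(
  translation=[
    [-0.002,-0.003,0.02],
    [0,0,0.02],
    [0,0,0.02],
    [0,0,0],
    [0,0,0],
    [0,0,0],
    [0,0,0],
    [0,0,0],
    [0,0,0],
    [0,0,-0.02],
    [0,0,-0.04],
    [0,0,-0.04],
    [0,0,0],
  ],
  delta_rot=[
    [0,0,-0.6],
    [0,0,0],
    [0,0,0],
    [0,0,0],
    [0,0,0],
    [0,0,0],
    [0,0,0],
    [0,0,0],
    [0,0,0],
    [0,0,0],
    [0,0,0],
    [0,0,0],
    [0,0,0],
  ],
  grip=[1,1,1,1,-1,-1,-1,-1,-1,-1,-1,-1,-1],
  squeeze=25,
)

```text
clock: 6.58
tool_pos: [0.4956, -0.3648, 0.2629]
eef_rot: [-0.061, 0.998, -0.002, 0.003]
contact_force: [-0.1, -0.0, -1.4]
opening: 0.406
finger_force: 25.0
```

Run:
```python
from h import *
go(.6177,.2009,.26,23.8)
```

```text
t 6.58 at [ 0.4956 -0.3648  0.2629] yaw -173.0 q7 1.95 open 35.7 F [-0.1 -0.  -1.4] 
 tool delta mm [-190.4  546.5    1.7] rot [ -0.27   0.27 -16.77]
```

Emit:
play_rows(
  translation=[
    [-0.019,0.0547,0],
    [-0.019,0.0547,0],
    [-0.019,0.0547,0],
    [-0.019,0.0547,0],
    [-0.019,0.0547,0],
    [-0.019,0.0547,0],
    [-0.019,0.0547,0],
    [-0.019,0.0547,0],
    [-0.019,0.0547,0],
    [-0.019,0.0547,0],
    [0,0,0],
    [0,0,0],
    [0,0,0.04],
    [0,0,0],
  ],
  delta_rot=[
    [0,0,0],
    [0,0,0],
    [0,0,0],
    [0,0,0],
    [0,0,0],
    [0,0,0],
    [0,0,0],
    [0,0,0],
    [0,0,0],
    [0,0,0],
    [0,0,-8.4],
    [0,0,-8.4],
    [0,0,0],
    [0,0,0],
  ],
  grip=[-1,-1,-1,-1,-1,-1,-1,-1,-1,-1,-1,-1,-1,-1],
)

```text
clock: 8.32
tool_pos: [0.613, 0.2008, 0.2159]
eef_rot: [-0.207, 0.978, -0.001, -0.004]
contact_force: [-0.1, 0.2, 0.1]
opening: 0.405
finger_force: 25.0
```

Run:
```python
from h import *
cv2.imwrite("pics/w3.png",r.snapshot("wrist"))
go(.6177,.2009,.102,23.8)
k=r.get_calibration("wrist")
for e in r.silhouettes("wrist","plate_white")[:2]: print(e["confidence"],rect("wrist",e["pixels"],.006,k))
for e in r.silhouettes("wrist","block_white")[:2]: print(e["confidence"],rect("wrist",e["pixels"],.182,k))
```

```text
t 8.38 at [0.6142 0.2015 0.2179] yaw -156.2 q7 1.3 open 36.1 F [0.5 0.  0. ] 
 tool delta mm [ -3.5  -1.9 115.9] rot [-0.   -0.28  0.05]
0.56 (array([604.6, 194.5], dtype=float32), np.float32(51.6), np.float32(47.2), np.float32(-66.7))
0.56 (array([598.8, 194.8], dtype=float32), np.float32(40.3), np.float32(33.2), np.float32(23.8))
```

View pics/w3.png

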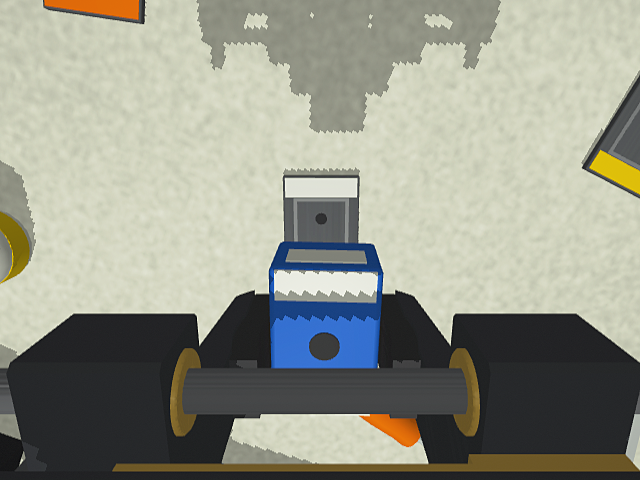

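The held block is at (325,310) and lined up with the white plate at (320,205). I'll check the offset from the block's centre dot (323,346) and the plate's near edge (284–358,176).

Run:
```python
from h import *
b=ray("wrist",[[323,346]],.178)[0];e=ray("wrist",[[284,176],[358,176]],.006)
m=e.mean(0);u=np.array([np.cos(np.radians(23.8)),np.sin(np.radians(23.8)),0])
d=e[1]-e[0]
print(b,m+.043*u,np.degrees(np.arctan2(-d[0],d[1])),r.get_state()["tool_pos"])
go(.6177,.2009,.105,23.8)
```

```text
[0.61579137 0.20189009 0.178     ] [0.62593257 0.20437645 0.006     ] 23.869771811683783 [0.61574374 0.20233951 0.2203396 ]
t 8.47 at [0.6157 0.2023 0.2203] yaw -156.2 q7 1.3 open 35.7 F [0.1 0.1 0.6] 
 tool delta mm [ -1.1  -2.1 115.3] rot [0.01 0.04 0.04]
```

Run:
```python
from h import *
img=r.snapshot("wrist");k=r.get_calibration("wrist")
print(r.get_state()["tool_pos"],r.get_state()["qd"].round(3))
g=img[:,:,:].astype(int).sum(2)
print(g[155:215:1,320])
for e in r.silhouettes("wrist","plate_white")[:1]:
    m=e["pixels"]; rows=[np.argmax(m[:,c]) for c in range(290,355,8)];print(rows)
for row in (174,176,178,180):
  p=ray("wrist",[[321,row]],.006,k)[0]; print(row,p+.043*np.array([np.cos(np.radians(23.8)),np.sin(np.radians(23.8)),0]))
```

```text
[0.61598182 0.20248626 0.22082944] [ 0.    -0.01  -0.002 -0.001  0.002 -0.001  0.001]
[633 636 636 636 636 646 670 524 421 433 447 353 194 188 407 652 678 664
 663 663 662 662 663 662 662 662 664 664 665 665 664 668 689 565 386 385
 411 424 326 262 272 275 275 277 276 279 276 277 289 212 136 139 146 146
 144 145 150 148 147 141]
[np.int64(167), np.int64(167), np.int64(167), np.int64(167), np.int64(167), np.int64(167), np.int64(167), np.int64(167), np.int64(167)]
174 [0.62521983 0.20406663 0.006     ]
176 [0.62646696 0.20461529 0.006     ]
178 [0.62771726 0.20516534 0.006     ]
180 [0.62897073 0.20571679 0.006     ]
```

Emit:
play_rows(
  translation=[
    [-0.0028,-0.0023,0.04],
    [0,0,0.05],
    [0,0,0.03],
    [0,0,0.015],
    [0,0,0.0085],
    [0,0,0],
    [0,0,0],
    [0,0,0],
    [0,0,0],
    [0,0,0],
    [0,0,-0.02],
    [0,0,-0.05],
    [0,0,-0.06],
    [0,0,-0.06],
    [0,0,0],
    [0,0,0],
  ],
  delta_rot=[
    [0,0,0],
    [0,0,0],
    [0,0,0],
    [0,0,0],
    [0,0,0],
    [0,0,0],
    [0,0,0],
    [0,0,0],
    [0,0,0],
    [0,0,0],
    [0,0,0],
    [0,0,0],
    [0,0,0],
    [0,0,0],
    [0,0,0],
    [0,0,0],
  ],
  grip=[-1,-1,-1,-1,-1,-1,-1,1,1,1,1,1,1,1,1,1],
)

```text
clock: 10.58
tool_pos: [0.6186, 0.2009, 0.2668]
eef_rot: [-0.207, 0.978, -0.0, 0.0]
contact_force: [-0.6, -0.1, -0.6]
opening: 1.003
finger_force: 0.0
```

Run:
```python
from h import *
cv2.imwrite("pics/w4.png",r.snapshot("wrist"))
k=r.get_calibration("wrist")
go(.494,-.363,.22,7)
for n,z in (("plate_white",.006),("block_white",.036)):
  for c in ("wrist",):
    for e in r.silhouettes(c,n)[:1]: print(n,e["confidence"],rect(c,e["pixels"],z,k))
r.snapshot("top")
for n,z in (("plate_white",.006),("block_white",.036)):
    for e in r.silhouettes("top",n)[:1]: print(n,e["confidence"],rect("top",e["pixels"],z))
```

```text
t 10.62 at [0.6183 0.2007 0.2657] yaw -156.1 q7 1.32 open 88.0 F [-0.2 -0.4 -0.4] 
 tool delta mm [ 341.5 -465.3   46.4] rot [-0.03 -0.11 16.85]
plate_white 0.82 (array([619.1, 200.8], dtype=float32), np.float32(85.3), np.float32(52.9), np.float32(23.9))
block_white 0.6 (array([616.5, 200.9], dtype=float32), np.float32(57.5), np.float32(36.3), np.float32(23.0))
```

View pics/w4.png

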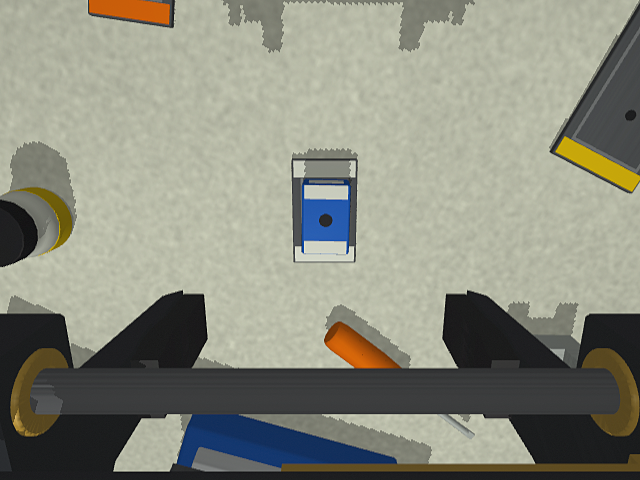

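The white block sits squarely on its plate at (325,210), centred and aligned. Orange is next.

Emit:
play_rows(
  translation=[
    [0.0341,-0.0465,0],
    [0.0341,-0.0465,0],
    [0.0341,-0.0465,0],
    [0.0341,-0.0465,0],
    [0.0341,-0.0465,0],
    [0.0341,-0.0465,0],
    [0.0341,-0.0465,0],
    [0.0341,-0.0465,0],
    [0.0341,-0.0465,0],
    [0.0341,-0.0465,0],
    [0,0,0],
    [0,0,0],
    [0,0,0],
    [0,0,0],
    [0,0,0],
  ],
  delta_rot=[
    [0,0,0],
    [0,0,0],
    [0,0,0],
    [0,0,0],
    [0,0,0],
    [0,0,0],
    [0,0,0],
    [0,0,0],
    [0,0,0],
    [0,0,0],
    [0,0,8.4],
    [0,0,8.4],
    [0,0,0],
    [0,0,0],
    [0,0,0],
  ],
  grip=[1,1,1,1,1,1,1,1,1,1,1,1,1,1,1],
)

```text
clock: 12.75
tool_pos: [0.4951, -0.3619, 0.2661]
eef_rot: [-0.062, 0.998, 0.0, -0.0]
contact_force: [-0.4, -1.0, 0.2]
opening: 1.004
finger_force: 0.0
```

Run:
```python
from h import *
cv2.imwrite("pics/w5.png",r.snapshot("wrist"))
k=r.get_calibration("wrist")
for n,z in [("yellow",.03),("green",.06),("orange",.09)]:
    for e in r.silhouettes("wrist","block_"+n)[:1]: print(n,e["confidence"],rect("wrist",e["pixels"],z,k))
go(.494,-.363,.13,7)
```

```text
yellow 0.68 (array([ 454.8, -368. ], dtype=float32), np.float32(60.2), np.float32(48.2), np.float32(-83.4))
green 0.72 (array([ 465.1, -366.7], dtype=float32), np.float32(51.5), np.float32(47.3), np.float32(-84.1))
orange 0.8 (array([ 491.7, -363.6], dtype=float32), np.float32(81.4), np.float32(43.6), np.float32(7.2))
t 12.95 at [ 0.4951 -0.362   0.2663] yaw -172.9 q7 1.95 open 88.0 F [-0.3  1.  -0.2] 
 tool delta mm [  1.2  -0.9 136.3] rot [0.01 0.   0.07]
```

View pics/w5.png

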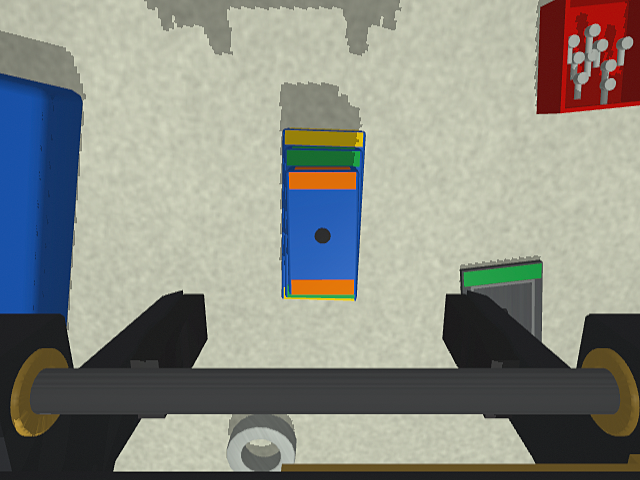

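The pile is unmoved after the first lift. The orange block is at (322,235), centred and parallel to the tool.

Emit:
play_rows(
  translation=[
    [0.002,-0.0013,0.05],
    [0,0,0.05],
    [0,0,0.025],
    [0,0,0.0113],
    [0,0,0],
    [0,0,0],
    [0,0,0],
    [0,0,0],
    [0,0,0],
    [0,0,0],
    [0,0,-0.02],
    [0,0,-0.05],
    [0,0,-0.05],
    [0,0,0],
    [0,0,0],
  ],
  delta_rot=[
    [0,0,0],
    [0,0,0],
    [0,0,0],
    [0,0,0],
    [0,0,0],
    [0,0,0],
    [0,0,0],
    [0,0,0],
    [0,0,0],
    [0,0,0],
    [0,0,0],
    [0,0,0],
    [0,0,0],
    [0,0,0],
    [0,0,0],
  ],
  grip=[1,1,1,1,1,-1,-1,-1,-1,-1,-1,-1,-1,-1,-1],
)

```text
clock: 14.82
tool_pos: [0.4926, -0.3634, 0.25]
eef_rot: [-0.061, 0.998, 0.0, -0.0]
contact_force: [0.1, 0.3, -2.5]
opening: 0.496
finger_force: 25.0
```

Run:
```python
from h import *
go(.4924,.0013,.25,16.3)
```

```text
t 14.82 at [ 0.4926 -0.3634  0.25  ] yaw -173.0 q7 1.94 open 43.7 F [ 0.1  0.3 -2.5] 
 tool delta mm [-4.45e+01  3.62e+02  1.00e-01] rot [ 0.02 -0.04 -9.26]
```

Emit:
play_rows(
  translation=[
    [-0.0064,0.0517,0],
    [-0.0064,0.0517,0],
    [-0.0064,0.0517,0],
    [-0.0064,0.0517,0],
    [-0.0064,0.0517,0],
    [-0.0064,0.0517,0],
    [-0.0064,0.0517,0],
    [0,0,0],
    [0,0,0],
    [0,0,0],
    [0,0,0],
    [0,0,0],
  ],
  delta_rot=[
    [0,0,0],
    [0,0,0],
    [0,0,0],
    [0,0,0],
    [0,0,0],
    [0,0,0],
    [0,0,0],
    [0,0,-9.25],
    [0,0,0],
    [0,0,0],
    [0,0,0],
    [0,0,0],
  ],
  grip=[-1,-1,-1,-1,-1,-1,-1,-1,-1,-1,-1,-1],
)

```text
clock: 16.32
tool_pos: [0.4933, 0.0005, 0.2499]
eef_rot: [-0.141, 0.99, -0.0, -0.0]
contact_force: [0.0, -0.5, -1.2]
opening: 0.494
finger_force: 25.0
```

Run:
```python
from h import *
cv2.imwrite("pics/w6.png",r.snapshot("wrist"))
go(.4924,.0013,.0765,16.3)
```

```text
t 16.38 at [0.4933 0.0006 0.25  ] yaw -163.8 q7 1.4 open 43.4 F [-0.1  0.3 -1.6] 
 tool delta mm [  0.7   0.9 173.5] rot [-0.   -0.   -0.09]
```

View pics/w6.png

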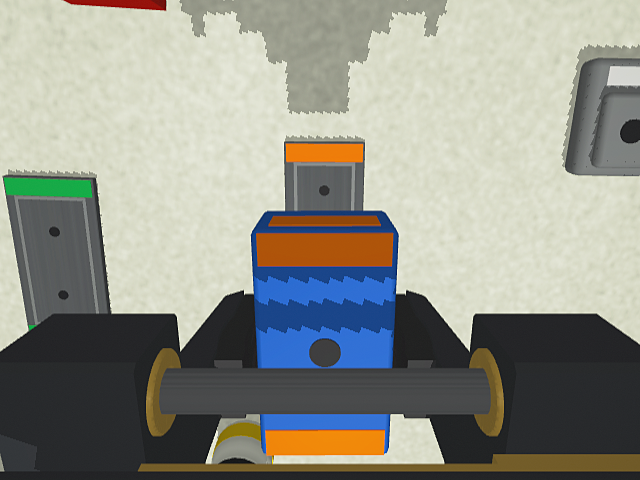

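The held orange block (325,330) lines up with its plate at (324,180). I'll lower it.

Emit:
play_rows(
  translation=[
    [0.0007,0.0009,0.05],
    [0,0,0.06],
    [0,0,0.04],
    [0,0,0.015],
    [0,0,0.0085],
    [0,0,0],
    [0,0,0],
    [0,0,0],
    [0,0,0],
    [0,0,0],
    [0,0,-0.02],
    [0,0,-0.05],
    [0,0,-0.06],
    [0,0,-0.05],
    [0,0,0],
    [0,0,0],
    [0,0,0],
  ],
  delta_rot=[
    [0,0,0],
    [0,0,0],
    [0,0,0],
    [0,0,0],
    [0,0,0],
    [0,0,0],
    [0,0,0],
    [0,0,0],
    [0,0,0],
    [0,0,0],
    [0,0,0],
    [0,0,0],
    [0,0,0],
    [0,0,0],
    [0,0,0],
    [0,0,0],
    [0,0,0],
  ],
  grip=[-1,-1,-1,-1,-1,-1,-1,1,1,1,1,1,1,1,1,1,1],
)

```text
clock: 18.5
tool_pos: [0.4915, 0.0017, 0.255]
eef_rot: [-0.142, 0.99, 0.0, -0.002]
contact_force: [-0.0, 0.4, -0.1]
opening: 0.998
finger_force: 0.0
```

```bash
cat > chk.py <<'E'
from h import *
import sys
def chk(n):
    img=r.snapshot("wrist");k=r.get_calibration("wrist")
    for m,z in (("plate_"+n,.006),("block_"+n,.036)):
        for e in r.silhouettes("wrist",m)[:1]: print(m,e["confidence"],rect("wrist",e["pixels"],z,k))
    return img
E
python3 - <<'E'
from chk import *
cv2.imwrite("pics/w7.png",chk("orange"))
go(.494,-.363,.20,7)
E
```

```text
plate_orange 0.91 (array([4.943e+02, 4.000e-01], dtype=float32), np.float32(111.3), np.float32(59.7), np.float32(16.0))
block_orange 0.56 (array([492.1,   1.5], dtype=float32), np.float32(80.7), np.float32(44.1), np.float32(16.5))
t 18.65 at [0.4919 0.0019 0.2554] yaw -163.7 q7 1.37 open 87.9 F [-0.8 -0.2 -0.2] 
 tool delta mm [ 100.3 -350.8   55.4] rot [ 0.02 -0.14  9.31]
```

View pics/w7.png

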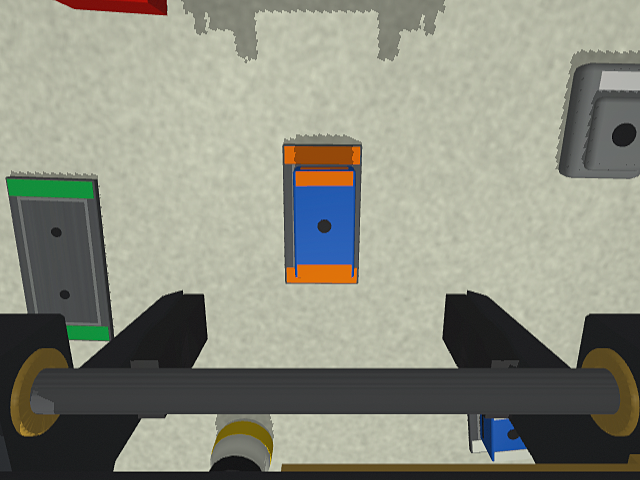

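The orange block is centred on its plate at (323,215). Green is next.

Emit:
play_rows(
  translation=[
    [0.0143,-0.0501,0.005],
    [0.0143,-0.0501,0.005],
    [0.0143,-0.0501,0.005],
    [0.0143,-0.0501,0.005],
    [0.0143,-0.0501,0.005],
    [0.0143,-0.0501,0.005],
    [0.0143,-0.0501,0.005],
    [0,0,0],
    [0,0,0],
    [0,0,0],
    [0,0,0],
    [0,0,0],
  ],
  delta_rot=[
    [0,0,0],
    [0,0,0],
    [0,0,0],
    [0,0,0],
    [0,0,0],
    [0,0,0],
    [0,0,0],
    [0,0,9.3],
    [0,0,0],
    [0,0,0],
    [0,0,0],
    [0,0,0],
  ],
  grip=[1,1,1,1,1,1,1,1,1,1,1,1],
)

```text
clock: 20.15
tool_pos: [0.4949, -0.3624, 0.2216]
eef_rot: [-0.062, 0.998, 0.0, 0.0]
contact_force: [-0.2, 0.1, 0.4]
opening: 1.0
finger_force: 0.0
```

Run:
```python
from h import *
cv2.imwrite("pics/w8.png",r.snapshot("wrist"))
k=r.get_calibration("wrist")
for n,z in [("yellow",.03),("green",.06)]:
    for e in r.silhouettes("wrist","block_"+n)[:1]: print(n,e["confidence"],rect("wrist",e["pixels"],z,k))
go(.493,-.363,.10,7)
```

```text
yellow 0.78 (array([ 440. , -369.4], dtype=float32), np.float32(60.3), np.float32(20.2), np.float32(-87.7))
green 0.73 (array([ 494.8, -363.6], dtype=float32), np.float32(106.9), np.float32(51.8), np.float32(6.1))
t 20.3 at [ 0.4948 -0.3628  0.2216] yaw -173.0 q7 1.89 open 87.8 F [ 0.  -0.7  0.6] 
 tool delta mm [  1.8  -0.  121.6] rot [-0.    0.01  0.03]
```

View pics/w8.png

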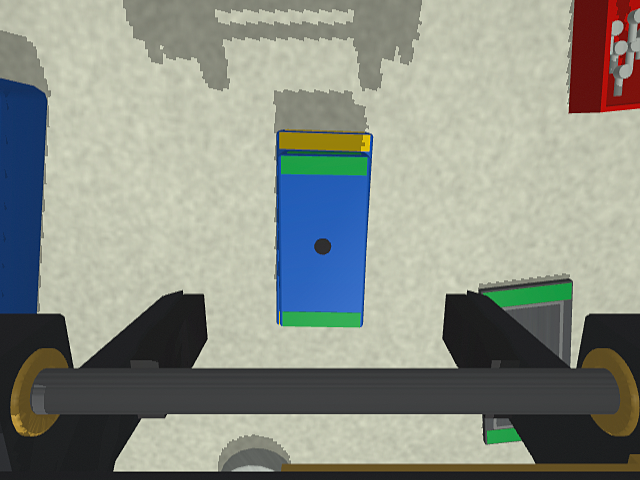

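The green block at (322,240) lies under the tool, square to it.

Emit:
play_rows(
  translation=[
    [0,-0.0008,0.05],
    [0,0,0.04],
    [0,0,0.02],
    [0,0,0.0116],
    [0,0,0],
    [0,0,0],
    [0,0,0],
    [0,0,0],
    [0,0,0],
    [0,0,0],
    [0,0,-0.02],
    [0,0,-0.05],
    [0,0,-0.05],
    [0,0,0],
    [0,0,0],
  ],
  delta_rot=[
    [0,0,0],
    [0,0,0],
    [0,0,0],
    [0,0,0],
    [0,0,0],
    [0,0,0],
    [0,0,0],
    [0,0,0],
    [0,0,0],
    [0,0,0],
    [0,0,0],
    [0,0,0],
    [0,0,0],
    [0,0,0],
    [0,0,0],
  ],
  grip=[1,1,1,1,1,-1,-1,-1,-1,-1,-1,-1,-1,-1,-1],
  squeeze=30,
)

```text
clock: 22.18
tool_pos: [0.494, -0.3635, 0.2197]
eef_rot: [-0.061, 0.998, 0.0, -0.001]
contact_force: [-0.6, -0.1, -3.2]
opening: 0.587
finger_force: 29.9
```

Run:
```python
from h import *
go(.5885,-.1909,.22,14.6)
```

```text
t 22.18 at [ 0.494  -0.3635  0.2197] yaw -173.0 q7 1.89 open 51.7 F [-0.6 -0.1 -3.2] 
 tool delta mm [-114.8  159.8   -0.3] rot [ 0.03 -0.07 -7.61]
```

Emit:
play_rows(
  translation=[
    [-0.0287,0.04,0],
    [-0.0287,0.04,0],
    [-0.0287,0.04,0],
    [-0.0287,0.04,0],
    [0,0,0],
    [0,0,0],
    [0,0,0],
    [0,0,0],
    [0,0,0],
  ],
  delta_rot=[
    [0,0,0],
    [0,0,0],
    [0,0,0],
    [0,0,0],
    [0,0,-7.6],
    [0,0,0],
    [0,0,0],
    [0,0,0],
    [0,0,0],
  ],
  grip=[-1,-1,-1,-1,-1,-1,-1,-1,-1],
)

```text
clock: 23.3
tool_pos: [0.589, -0.1915, 0.2198]
eef_rot: [-0.126, 0.992, -0.0, -0.0]
contact_force: [0.8, -0.5, -3.4]
opening: 0.589
finger_force: 29.9
```

Run:
```python
from h import *
cv2.imwrite("pics/w9.png",r.snapshot("wrist"))
go(.5885,-.1909,.0765,14.6)
```

```text
t 23.35 at [ 0.5891 -0.1913  0.2199] yaw -165.5 q7 1.7 open 51.6 F [ 0.6 -0.2 -2.3] 
 tool delta mm [  0.5   0.6 143.4] rot [-0.   -0.   -0.07]
```

View pics/w9.png

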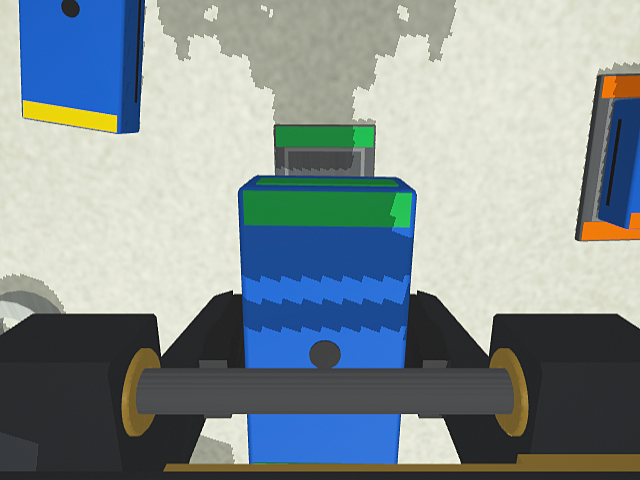

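The held green block lines up with its plate, whose near strip is at (325,136). I'll lower it.

Emit:
play_rows(
  translation=[
    [0.0005,0.0006,0.05],
    [0,0,0.05],
    [0,0,0.02],
    [0,0,0.015],
    [0,0,0.0084],
    [0,0,0],
    [0,0,0],
    [0,0,0],
    [0,0,0],
    [0,0,0],
    [0,0,-0.02],
    [0,0,-0.05],
    [0,0,-0.06],
    [0,0,-0.05],
    [0,0,0],
    [0,0,0],
    [0,0,0],
  ],
  delta_rot=[
    [0,0,0],
    [0,0,0],
    [0,0,0],
    [0,0,0],
    [0,0,0],
    [0,0,0],
    [0,0,0],
    [0,0,0],
    [0,0,0],
    [0,0,0],
    [0,0,0],
    [0,0,0],
    [0,0,0],
    [0,0,0],
    [0,0,0],
    [0,0,0],
    [0,0,0],
  ],
  grip=[-1,-1,-1,-1,-1,-1,-1,1,1,1,1,1,1,1,1,1,1],
)

```text
clock: 25.48
tool_pos: [0.5877, -0.1904, 0.2552]
eef_rot: [-0.127, 0.992, 0.0, -0.001]
contact_force: [-0.1, -0.1, -0.3]
opening: 1.001
finger_force: 0.0
```

Run:
```python
from chk import *
cv2.imwrite("pics/w10.png",chk("green"))
go(.495,-.363,.20,7)
```

```text
plate_green 0.63 (array([ 590.1, -191.2], dtype=float32), np.float32(136.6), np.float32(68.5), np.float32(14.5))
block_green 0.57 (array([ 589.3, -190.3], dtype=float32), np.float32(106.8), np.float32(52.0), np.float32(13.4))
t 25.62 at [ 0.5881 -0.1903  0.2553] yaw -165.4 q7 1.72 open 88.1 F [ 0.  -1.1 -0.3] 
 tool delta mm [ 133.5 -143.7   55.4] rot [ 0.06 -0.12  7.6 ]
```

View pics/w10.png

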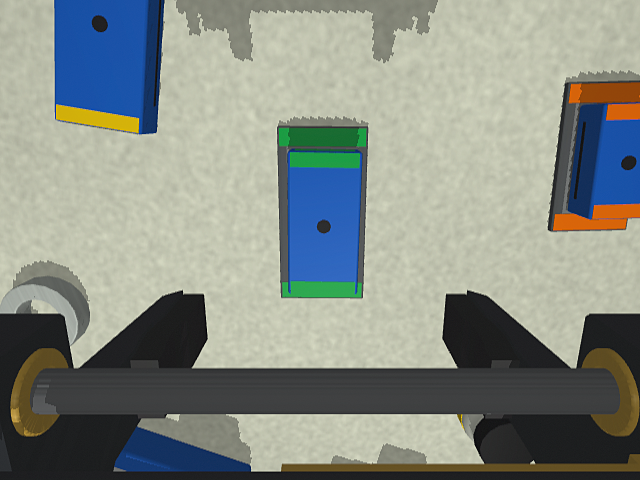

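The green block is centred on its plate at (323,220). Yellow is last.

Emit:
play_rows(
  translation=[
    [0.0334,-0.0359,0.01],
    [0.0334,-0.0359,0.01],
    [0.0334,-0.0359,0.01],
    [0.0334,-0.0359,0.01],
    [0,0,0],
    [0,0,0],
    [0,0,0],
    [0,0,0],
    [0,0,0],
  ],
  delta_rot=[
    [0,0,0],
    [0,0,0],
    [0,0,0],
    [0,0,0],
    [0,0,7.6],
    [0,0,0],
    [0,0,0],
    [0,0,0],
    [0,0,0],
  ],
  grip=[1,1,1,1,1,1,1,1,1],
)

```text
clock: 26.75
tool_pos: [0.4959, -0.3626, 0.2166]
eef_rot: [-0.062, 0.998, 0.0, 0.0]
contact_force: [0.7, 1.1, -0.6]
opening: 0.999
finger_force: 0.0
```

Run:
```python
from h import *
img=r.snapshot("wrist")
k=r.get_calibration("wrist")
for e in r.silhouettes("wrist","block_yellow")[:2]: print(e["confidence"],rect("wrist",e["pixels"],.03,k))
go(.495,-.363,.07,7)
```

```text
0.9 (array([ 496.7, -364.4], dtype=float32), np.float32(132.0), np.float32(60.2), np.float32(5.1))
0.57 (array([ 540.9, -196.6], dtype=float32), np.float32(66.5), np.float32(31.7), np.float32(57.6))
t 26.85 at [ 0.4957 -0.3629  0.2166] yaw -173.0 q7 1.89 open 88.0 F [-0.2 -0.3  0.2] 
 tool delta mm [ 7.000e-01 -1.000e-01  1.466e+02] rot [0.   0.01 0.05]
```

Emit:
play_rows(
  translation=[
    [-0.0008,-0.0014,0.05],
    [0,0,0.05],
    [0,0,0.03],
    [0,0,0.0166],
    [0,0,0],
    [0,0,0],
    [0,0,0],
    [0,0,0],
    [0,0,0],
    [0,0,0],
    [0,0,-0.02],
    [0,0,-0.05],
    [0,0,-0.05],
    [0,0,-0.05],
    [0,0,0],
    [0,0,0],
  ],
  delta_rot=[
    [0,0,1],
    [0,0,0],
    [0,0,0],
    [0,0,0],
    [0,0,0],
    [0,0,0],
    [0,0,0],
    [0,0,0],
    [0,0,0],
    [0,0,0],
    [0,0,0],
    [0,0,0],
    [0,0,0],
    [0,0,0],
    [0,0,0],
    [0,0,0],
  ],
  grip=[1,1,1,1,1,-1,-1,-1,-1,-1,-1,-1,-1,-1,-1,-1],
  squeeze=40,
)

```text
clock: 28.85
tool_pos: [0.4955, -0.3642, 0.2396]
eef_rot: [-0.052, 0.999, 0.0, -0.001]
contact_force: [-0.8, -0.3, -2.7]
opening: 0.675
finger_force: 40.0
```

Run:
```python
from h import *
go(.55,0.05,.24,-1.3)
go(.4216,.3838,.24,-1.3)
```

```text
t 28.85 at [ 0.4955 -0.3642  0.2396] yaw -174.0 q7 1.88 open 59.4 F [-0.8 -0.3 -2.7] 
 tool delta mm [-9.740e+01  4.062e+02 -3.000e-01] rot [ 0.03 -0.09  7.29]
t 28.85 at [ 0.4955 -0.3642  0.2396] yaw -174.0 q7 1.88 open 59.4 F [-0.8 -0.3 -2.7] 
 tool delta mm [ -4.6 751.6   0. ] rot [ 0.03 -0.09  7.29]
```

Emit:
play_rows(
  translation=[
    [-0.0003,0.0537,0],
    [-0.0003,0.0537,0],
    [-0.0003,0.0537,0],
    [-0.0003,0.0537,0],
    [-0.0003,0.0537,0],
    [-0.0003,0.0537,0],
    [-0.0003,0.0537,0],
    [-0.0003,0.0537,0],
    [-0.0003,0.0537,0],
    [-0.0003,0.0537,0],
    [-0.0003,0.0537,0],
    [-0.0003,0.0537,0],
    [-0.0003,0.0537,0],
    [-0.0003,0.0537,0],
    [0,0,0],
    [0,0,0],
    [0,0,0],
    [0,0,0],
    [0,0,0],
  ],
  delta_rot=[
    [0,0,0],
    [0,0,0],
    [0,0,0],
    [0,0,0],
    [0,0,0],
    [0,0,0],
    [0,0,0],
    [0,0,0],
    [0,0,0],
    [0,0,0],
    [0,0,0],
    [0,0,0],
    [0,0,0],
    [0,0,0],
    [0,0,7.3],
    [0,0,0],
    [0,0,0],
    [0,0,0],
    [0,0,0],
  ],
  grip=[-1,-1,-1,-1,-1,-1,-1,-1,-1,-1,-1,-1,-1,-1,-1,-1,-1,-1,-1],
)

```text
clock: 31.22
tool_pos: [0.4224, 0.3832, 0.2399]
eef_rot: [0.012, 1.0, -0.0, -0.0]
contact_force: [-0.1, -0.4, -3.3]
opening: 0.68
finger_force: 40.0
```

Run:
```python
from h import *
cv2.imwrite("pics/w11.png",r.snapshot("wrist"))
go(.4216,.3838,.0765,-1.3)
```

```text
t 31.27 at [0.4224 0.3833 0.24  ] yaw 178.7 q7 0.54 open 59.6 F [ 0.2  0.3 -1.7] 
 tool delta mm [  0.8   0.5 163.5] rot [ 0.    0.   -0.02]
```

View pics/w11.png

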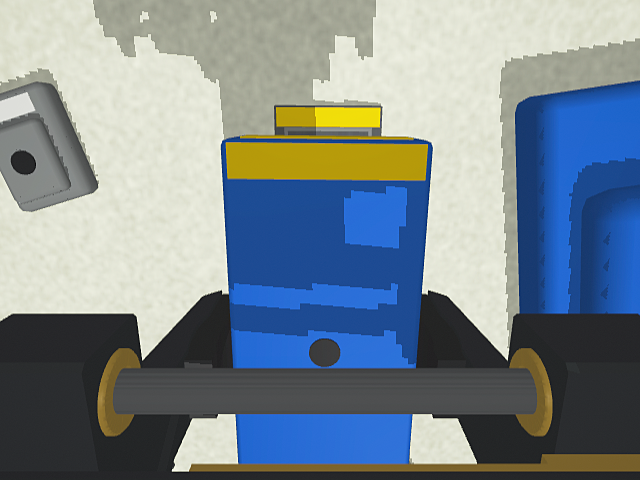

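The held yellow block lines up with its plate, whose near strip is at (328,117). The cover (40,145) and the blue fixture (580,200) are clear of the gripper. I'll lower it.

Emit:
play_rows(
  translation=[
    [0.0008,0.0005,0.05],
    [0,0,0.05],
    [0,0,0.04],
    [0,0,0.015],
    [0,0,0.0085],
    [0,0,0],
    [0,0,0],
    [0,0,0],
    [0,0,0],
    [0,0,0],
    [0,0,-0.02],
    [0,0,-0.05],
    [0,0,-0.06],
    [0,0,-0.06],
    [0,0,0],
    [0,0,0],
    [0,0,0],
  ],
  delta_rot=[
    [0,0,0],
    [0,0,0],
    [0,0,0],
    [0,0,0],
    [0,0,0],
    [0,0,0],
    [0,0,0],
    [0,0,0],
    [0,0,0],
    [0,0,0],
    [0,0,0],
    [0,0,0],
    [0,0,0],
    [0,0,0],
    [0,0,0],
    [0,0,0],
    [0,0,0],
  ],
  grip=[-1,-1,-1,-1,-1,-1,-1,1,1,1,1,1,1,1,1,1,1],
)

```text
clock: 33.4
tool_pos: [0.4207, 0.3835, 0.2653]
eef_rot: [0.011, 1.0, -0.001, -0.001]
contact_force: [0.4, -0.5, -0.1]
opening: 0.999
finger_force: 0.0
```

Run:
```python
from chk import *
chk("yellow")
im=r.snapshot("top");cv2.imwrite("pics/top2.png",im)
for n in ("white","orange","green"):
  for m,z in (("plate_"+n,.006),("block_"+n,.036)):
    for e in r.silhouettes("top",m)[:1]: print(m,e["confidence"],rect("top",e["pixels"],z))
print([(d["confidence"],d["point"]) for d in r.look_for("top","cover")][:1])
go(.4216,.3838,.265,-1.3)
```

```text
plate_yellow 0.81 (array([424.2, 385.1], dtype=float32), np.float32(164.2), np.float32(77.2), np.float32(-1.7))
block_yellow 0.84 (array([422.5, 384.9], dtype=float32), np.float32(132.3), np.float32(61.1), np.float32(-1.7))
plate_white 0.94 (array([618.9, 199.8], dtype=float32), np.float32(91.4), np.float32(52.2), np.float32(21.9))
block_white 0.7 (array([614.4, 199.4], dtype=float32), np.float32(61.4), np.float32(39.2), np.float32(20.8))
plate_orange 0.76 (array([492.5,   1.3], dtype=float32), np.float32(112.0), np.float32(60.3), np.float32(16.1))
block_orange 0.7 (array([491.7,   2.2], dtype=float32), np.float32(82.1), np.float32(46.8), np.float32(16.5))
plate_green 0.68 (array([621.2, 206.1], dtype=float32), np.float32(60.1), np.float32(39.2), np.float32(23.9))
block_green 0.7 (array([ 586.4, -186.5], dtype=float32), np.float32(109.4), np.float32(58.1), np.float32(13.8))
[(0.67, [0.3706, 0.1741, 0.0183])]
t 33.95 at [0.4213 0.3843 0.2664] yaw 178.7 q7 0.54 open 88.1 F [-0.7  0.7  0.4] 
 tool delta mm [-0.3 -0.5  1.4] rot [-0.   -0.01 -0.  ]
```

View pics/top2.png

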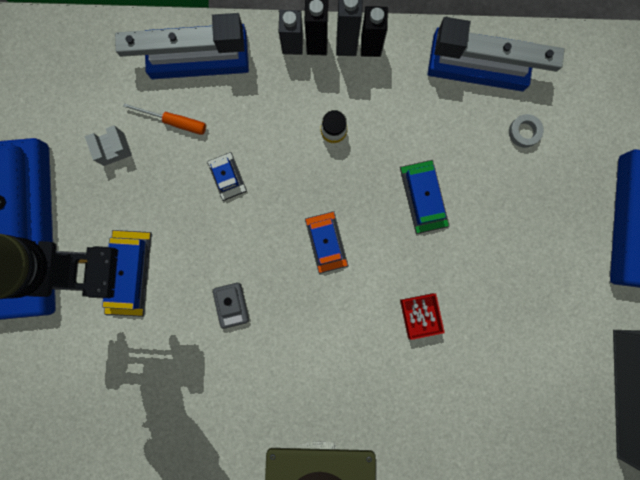

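All four blocks sit on their plates: white (227,175), orange (326,241), green (425,196) and yellow (126,273). The cover at (230,305) hasn't moved and the gripper is clear, so I'm handing in.

```bash
python3 -c "
from plant import r
print(r.finish_job())"
```

```text
the job is handed in; nothing more can be done
None
```

I've handed the job in: all four blocks sit flat on their matching plates, measured within about 5 mm of centre and 2° of the plate's long axis, and the cover hasn't moved; the simulator gave no verdict.

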